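# Sweep the cooler's thumb nuts into the mat's parts pocket

### The job

Three brass thumb nuts from the processor cooler lie loose on the open part of the blue repair mat. With the closed fingers, sweep all three across the mat and over the edge into the mat's long parts pocket, without pinching or picking up any of them. Leave the capacitors, memory, processor and everything else where they are, and keep off the motherboard.

Things in the scene. Friction and masses are not known exactly. Their poses are not given: they have to be found in the camera images.
- mat: Blue silicone repair mat, fixed on the bench, 320 mm (its x) by 520 mm (its y), 10 mm thick. Origin at the centre of its underside, z up; its y axis points from the motherboard end to the long pocket. Its open work area is flat, at 10 mm above the bench, from y = -80 mm to y = +165 mm, where the long pocket begins with a plain square edge.
- pocket (a point): Centre of the floor of the long parts pocket, an empty open-topped recess 270 mm (mat x) by 70 mm (mat y) and 8 mm deep, its floor 2 mm above the bench. It lies at the mat's +y end, centred at x = 0, y = +200 mm of the mat; the edge the nuts go over is 35 mm from this point towards the work area.
- nut1_centre (a point): One of three alike brass thumb nuts lying flat on the open part of the mat: a knurled disc 18 mm across and 6 mm high with a 12 mm collar 2 mm high on top (8 mm in all, about 13 g). The point is its centre, 4 mm above the face it lies on. Any of the three may lie in any of the places.
- nut2_centre (a point): One of three alike brass thumb nuts lying flat on the open part of the mat: a knurled disc 18 mm across and 6 mm high with a 12 mm collar 2 mm high on top (8 mm in all, about 13 g). The point is its centre, 4 mm above the face it lies on. Any of the three may lie in any of the places.
- nut3_centre (a point): One of three alike brass thumb nuts lying flat on the open part of the mat: a knurled disc 18 mm across and 6 mm high with a 12 mm collar 2 mm high on top (8 mm in all, about 13 g). The point is its centre, 4 mm above the face it lies on. Any of the three may lie in any of the places.
- cap1_centre (a point): A standing capacitor, a plain cylinder 22 mm across and 30 mm high, about 20 g, standing on the mat; the point is its centre, 15 mm up. Not to be disturbed. It stands among the nuts, at least 40 mm to one side of them across the mat's x.
- cap2_centre (a point): A standing capacitor, a plain cylinder 22 mm across and 30 mm high, about 20 g, standing on the mat; the point is its centre, 15 mm up. Not to be disturbed. It stands beside the motherboard's edge, behind the nuts.
- memory: Memory module lying flat beside the motherboard's edge, 70 mm (along the mat's x) by 30 mm, 4 mm thick. Origin at the centre of its underside. Not to be disturbed.
- processor: Processor lying flat beside the motherboard's edge, 38 mm square, 4.5 mm thick. Origin at the centre of its underside. Not to be disturbed.
- board: Motherboard, 170 mm square, lying on the mat's -y end; fixed. Its tallest parts reach 32 mm above the mat. Origin at the centre of its underside. Not to be touched.
- driver: Screwdriver, 160 mm long, lying on the bench beyond the pocket end of the mat. Origin on the bench under its middle. Not to be disturbed.
- paste: White jar of thermal paste with a black cap, 38 mm across, 45 mm high, standing on the bench beyond the pocket end of the mat. Origin under its centre. Not to be disturbed.

How it is judged (in metres and radians):
At the end, for the whole second after the job is handed in: The centre of each of the three nuts is inside the long pocket (at least 5 mm past the edge, and lower than 5 mm above the mat's top), the nuts are at rest, and no bystander has moved more than 12 mm (y of nut1_centre in the frame of mat between 0.17 and 0.232 m and x of nut1_centre in the frame of mat between -0.132 and 0.132 m and z of each of nut1_centre, nut2_centre, nut3_centre in the frame of mat below 0.015 m and y of nut2_centre in the frame of mat between 0.17 and 0.232 m and x of nut2_centre in the frame of mat between -0.132 and 0.132 m and y of nut3_centre in the frame of mat between 0.17 and 0.232 m and x of nut3_centre in the frame of mat between -0.132 and 0.132 m and linear speed of each of nut1, nut2, nut3 below 0.01 m/s and distance of each of cap1_centre, cap2_centre, memory, processor, driver, paste from where it was at the start of the episode below 0.012 m); the robot touches nothing.
It fails at once if a nut on the mat is taken between the fingers instead of being swept ((horizontal distance between the grasp point and nut1_centre below 0.005 m and z of the grasp point in the frame of mat below 0.034 m and z of nut1_centre in the frame of mat above 0.0125 m) or (horizontal distance between the grasp point and nut2_centre below 0.005 m and z of the grasp point in the frame of mat below 0.034 m and z of nut2_centre in the frame of mat above 0.0125 m) or (horizontal distance between the grasp point and nut3_centre below 0.005 m and z of the grasp point in the frame of mat below 0.034 m and z of nut3_centre in the frame of mat above 0.0125 m)).
It fails at once if a nut is lifted: its centre is more than 16 mm above the mat's top (z of any of nut1_centre, nut2_centre, nut3_centre in the frame of mat above 0.026 m).
It fails at once if a bystander is moved by more than 12 mm (distance of any of cap1_centre, cap2_centre, memory, processor, driver, paste from where it was at the start of the episode above 0.012 m).
It fails at once if the robot touches the motherboard (contact force between the arm and board above 0.5 N).
It fails at once if the fingers touch the motherboard (contact force between the fingers and board above 0.5 N).
It also fails if it takes over 51 s, if anything falls off the work surface, if the arm or the gripper's body presses on something with over 40 N, if the wrist force passes 120 N, or if a joint passes its speed limit or range.

### The arm

A 6-joint arm with a two-finger parallel gripper is mounted at the origin on the work surface. World frame = base frame: x ahead of the robot, y to its left, z up, the work surface at z = 0. Lengths are in mm, angles in rad, forces in N, time in s.
With the tool pointing down it reaches from about 350 to 775 mm from the base axis. Payload 7.3 kg.
Tool frame: the origin (TCP) lies at the very end of the fingers, on their centre line; the grasp point (between the pads) lies 19 mm behind it; z points along the fingers, y is the line along which they close (so a half turn about z gives the same grasp; the last joint's range is limited). The gripper opens to 92 mm and grips with 3 to 60 N. Pads are 19 mm wide; open, the fingers measure 130 mm over their backs; the gripper's body (75 mm by 190 mm) begins 47 mm behind the grasp point.
Start: joints at [-1.436, 0.342, 1.524, -0, 1.275, -0.146], TCP at [145.512, -504.451, 226.741] pointing down, gripper open.
Joint ranges: [-2.53, 2.53], [-0.77, 2.02], [0.04, 2.7], [-1, 4.14], [0.28, 2.66], [-3.11, 3.11]. Speed limits (rad/s): [2.57, 2.57, 3.14, 3.14, 3.14, 3.14].

### API

Orientations are given as [roll, pitch, yaw] about the fixed x, y, z axes, in that order (R = Rz(yaw) Ry(pitch) Rx(roll)).
In Python, from plant import bot gives the robot as it stands.
- The arm moves only by the tool apply_moves, never from a script. Its argument "motion" is text: rows parted by semicolons, each of 4 numbers parted by spaces: the shift along the tool's x, y, z in m, then the turn about the tool's z in degrees. A call has 1 to 8 rows; each row shifts and turns the commanded pose from where the row before left it, along the tool's axes as they then stand; what a row does not reach is not made up. A row lasts 1/8 s, in which the tool goes at most 62.5 mm and 10.7 degrees, less where a joint would pass 70% of its speed; a pose out of reach is approached as far as the arm can. A call with a gripper value outside its range is refused whole. "fingers" is the opening, from -1 (shut) to 1 (fully open), set as the call begins (left out, the last holds). The fingers move at their own pace and stop on an object; the grip force is fixed at half the most. Time passes only in rows, so rows that do not move let the fingers close. It gives the time, the measured TCP pose, the force, the opening and the grip force at its end, in the units of the state.
- bot.get_obs(): the state, without advancing time (a new reading comes with each control period).
- bot.capture(name): name is "side" or "top"; returns a dict with "img" (400x640x3 uint8, blue, green, red), "range_z" (400x640 float32, mm along the optical axis (not along the pixel's ray), 0 where there is no reading), "fx", "fy", "cx", "cy" (pixels), "D" ([k1, k2, p1, p2, k3] as OpenCV has them; the pictures are not rectified), "world_from_camera" (4x4, takes a point from camera to world coordinates). Camera axes: x right, y down, z forward; pixel columns grow to the right and rows downward; lengths in mm; the calibration is good to about 2 mm. A picture is of the moment at which its call begins.
- bot.close_job(): hands the job in; it is judged then, once.
Trained networks look in a picture, given as the dict that the camera call returned (one of the last four; its "shot" number tells which), for a name from the list of things; names that differ only in an ending like _2 or _b are one class to them, and where a whole thing is asked for, a point or a joint stands for the part that bears it (a point fixed in the world has none). Each returns a list of dicts, best first, with "p" (0 to 1); they miss things now and then, are a little off and sometimes report something else, mostly with a low value. They report only what shows in the picture. A call takes as long as a camera call.
- bot.cut_out(picture, thing): "pixels" (400x640 bool, what is visible of it) and "point" ([column, row] in pixels, amid what is visible of it).
The state is a dict: "time": time; "joint_positions": joint angles; "dq": joint speeds; "tau": joint torques, N m; "tool_pos": TCP position; "tcp_rot": TCP orientation; "contact_force": force on the tool from outside, world axes, zero at the start; "moment": the same for the moment, N m; "grip_width": finger opening in mm; "finger_force": force on a finger pad.
Only numpy, scipy, OpenCV 4.12 (cv2) and the standard library are available. Lean on these libraries where they do the work, as an engineer would, in place of code of your own. Each camera call takes 0.05 s, during which the arm holds its last target. There are 200 camera calls.

## Working session

There is one attempt and no reset: what is moved stays moved. The work goes in short steps, Python scripts to look and compute and a tool call to move; the robot and the scene stay as the last step left them, time stands still between calls to the robot, and variables do not carry over. Pictures are saved under pics/ and viewed, at most 10 in all, crops included, and the job is handed in when it is done.

Besides the shell and the picture viewer there is one more tool, called after "Request:" by a JSON object that holds its "fn" and its "kwargs", one argument or row to a line. apply_moves: Moves the arm, as the interface text tells. Its arguments: {"type":"object","properties":{"motion":{"type":"string"},"fingers":{"type":"number"}},"required":["motion"]}

```bash
mkdir -p pics
cat > h.py <<'E'
import numpy as np, cv2
from plant import bot
def w(pic,uv,z=None):
    K=np.array([[pic['fx'],0,pic['cx']],[0,pic['fy'],pic['cy']],[0,0,1]],float)
    n=cv2.undistortPoints(np.array([[uv]],float),K,np.array(pic['D'],float))[0,0]
    T=np.array(pic['world_from_camera']); d=T[:3,:3]@np.array([n[0],n[1],1]); o=T[:3,3]
    if z is None: s=pic['range_z'][int(round(uv[1])),int(round(uv[0]))]
    else: s=(z-o[2])/d[2]
    return o+s*d
E
python3 - <<'E'
from h import *
p=bot.capture('top'); cv2.imwrite('pics/a.png',p['img'])
print(bot.get_obs()['tcp_rot'])
for n in ['nut1_centre','cap1_centre','memory','processor','board','driver','paste','mat']:
    for r in bot.cut_out(p,n)[:4]:
        ys,xs=np.nonzero(r['pixels']); c=(xs.mean(),ys.mean())
        print(n,round(r['p'],2),np.round(c),len(xs),np.round(w(p,c)),np.round(w(p,c,14)))
        if n=='mat': print(cv2.boxPoints(cv2.minAreaRect(np.c_[xs,ys].astype(np.float32))),[np.round(w(p,q,10)) for q in cv2.boxPoints(cv2.minAreaRect(np.c_[xs,ys].astype(np.float32)))])
s=bot.capture('side'); cv2.imwrite('pics/b.png',s['img'])
E
```

```text
[-3.14014097e+00 -2.06489431e-04  2.80814710e-01]
cap1_centre 0.62 [364. 204.] 44 [598. -44.  45.] [601. -46.  14.]
cap1_centre 0.61 [372. 217.] 17252 [565. -70.   7.] [565. -70.  14.]
memory 0.71 [407. 218.] 175 [ 564. -166.   13.] [ 564. -166.   14.]
memory 0.57 [405. 256.] 252 [ 460. -161.   11.] [ 460. -161.   14.]
memory 0.56 [448. 219.] 3898 [ 565. -280.   14.] [ 565. -280.   14.]
processor 0.44 [407. 218.] 188 [ 565. -165.   13.] [ 565. -165.   14.]
board 0.94 [448. 219.] 3969 [ 565. -280.   14.] [ 565. -280.   14.]
driver 0.83 [222. 212.] 221 [571. 342.  24.] [572. 344.  14.]
paste 0.51 [220. 177.] 151 [663. 345.  51.] [668. 352.  14.]
mat 0.92 [372. 217.] 17074 [566. -70.   7.] [566. -69.  14.]
[[290.03244 271.35162]
 [295.87283 154.54366]
 [484.35165 163.96762]
 [478.51126 280.77557]] [array([414., 153.,  10.]), array([736., 144.,  10.]), array([ 720., -386.,   10.]), array([ 394., -366.,   10.])]
mat 0.71 [220. 178.] 180 [663. 346.  43.] [667. 353.  14.]
[[213. 171.]
 [227. 171.]
 [227. 185.]
 [213. 185.]] [array([686., 374.,  10.]), array([687., 334.,  10.]), array([648., 333.,  10.]), array([647., 372.,  10.])]
```

View pics/a.png

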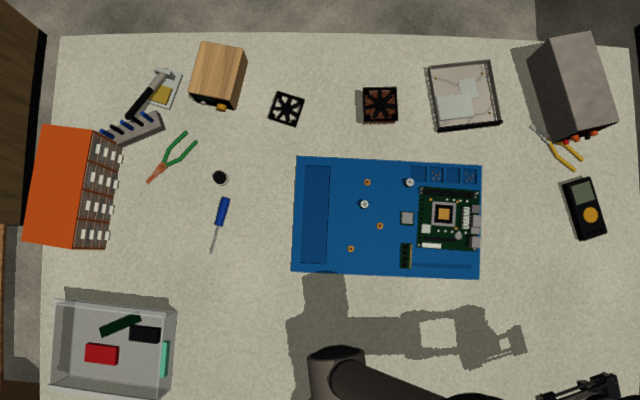

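The top view shows nuts at about (367,182), (380,226) and (351,249), cap1 at (364,204), cap2 at (410,182), and the pocket on the left at columns 303–330. The mat's +y is roughly world +y.

Run:
```python
from h import *
p=bot.capture('top'); im=p['img']
cv2.imwrite('pics/c.png',cv2.resize(im[148:288,284:490],None,fx=3.8,fy=3.8,interpolation=cv2.INTER_CUBIC))
I=im.astype(int); m=((I[...,2]>I[...,0]+10)).astype(np.uint8)
m[:, :335]=0; m[:,400:]=0; m[:160]=0;m[265:]=0
n,l,st,c=cv2.connectedComponentsWithStats(m)
for i in range(1,n):
    if st[i,4]>5: print('nut?',c[i].round(1),st[i,4],w(p,c[i],16).round(1))
r=[x for x in bot.cut_out(p,'mat')][0]
ys,xs=np.nonzero(r['pixels']); 
P=np.array([w(p,q,10)[:2] for q in np.c_[xs,ys][::1]],np.float32)
print(cv2.minAreaRect(P),cv2.boxPoints(cv2.minAreaRect(P)))
print('cap1',w(p,(364,204),40),'cap2',w(p,(410,182.5),40))
for u in [300,304,308,325,328,331,334]: print(u,w(p,(u,215),10).round(), w(p,(u,215)).round(1))
s=bot.capture('side')
for r in bot.cut_out(s,'nut1_centre')[:4]: print(r['p'],r['point'],w(s,r['point'],15),w(s,r['point']))
```

```text
nut? [366.8 181.9] 37 [661.8 -53.1  16. ]
nut? [363.5 206.3] 6 [594.3 -44.8  16. ]
nut? [379.2 225.3] 36 [543.  -88.3  16. ]
nut? [350.3 248.3] 35 [479.2 -10.1  16. ]
((565.7903442382812, -113.99838256835938), (523.4205932617188, 321.4102478027344), 88.36116790771484) [[ 397.66626 -371.0056 ]
 [ 718.94507 -380.19763]
 [ 733.9144   143.00885]
 [ 412.63562  152.20087]]
cap1 [598.54222733 -44.04579096  40.        ] cap2 [ 659.193553   -168.55434403   40.        ]
300 [568. 129.  10.] [568.  128.7  10.5]
304 [568. 118.  10.] [568.6 117.9   3.3]
308 [568. 107.  10.] [568.9 106.9   3. ]
325 [569.  60.  10.] [5.698e+02 6.010e+01 5.000e-01]
328 [569.  52.  10.] [569.1  51.9  12.6]
331 [569.  44.  10.] [569.5  43.7   9.5]
334 [570.  35.  10.] [569.4  35.6  13.5]
```

View pics/c.png

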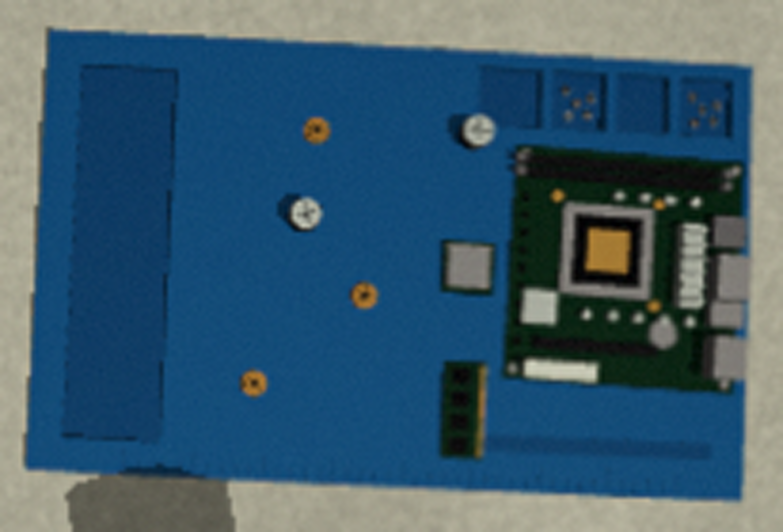

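View pics/b.png

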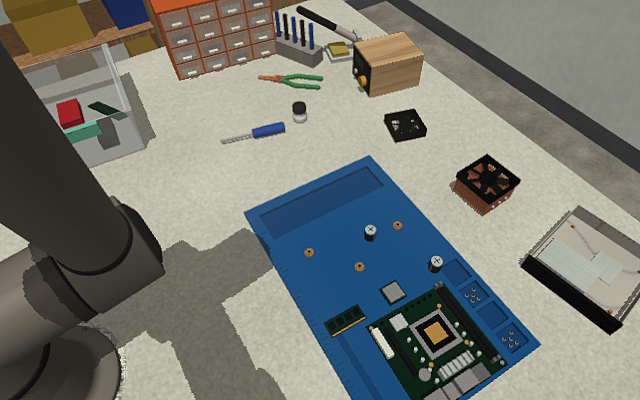

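The views agree: the fitted mat rectangle is 523×321 mm, with its +y at (0.029, 1.0) in world and the pocket edge at y≈51 (x≈570). The nuts are A (662,-53), B (543,-88) and C (479,-10). In the side view they sit at (397,225), (360,267) and (309,252). I'll fly above the spot behind nut A with the fingers shut.

Request:
{"fn": "apply_moves", "kwargs": {
  "motion": "0.038 -0.016 0 0;0.038 -0.016 0 0;0.038 -0.016 0 0;0.038 -0.016 0 0;0.038 -0.016 0 0;0.038 -0.016 0 0;0.038 -0.016 0 0;0.038 -0.016 0 0",
  "fingers": -1
}}

```text
time: 1.7
tool_pos: [403.1, -296.3, 226.9]
tcp_rot: [3.141, -0.0, 0.281]
contact_force: [-0.1, -0.6, -0.4]
grip_width: 16.3
finger_force: 0.0
```

Request:
{"fn": "apply_moves", "kwargs": {
  "motion": "0.038 -0.016 0 0;0.038 -0.016 0 0;0.038 -0.016 0 0;0.038 -0.016 0 0;0.038 -0.016 0 0;0.038 -0.016 0 0;0.038 -0.016 0 0;0.038 -0.016 0 0"
}}

```text
time: 2.7
tool_pos: [659.7, -89.1, 226.6]
tcp_rot: [3.141, 0.0, 0.281]
contact_force: [0.8, -0.3, -0.3]
grip_width: 0.4
finger_force: 0.0
```

Request:
{"fn": "apply_moves", "kwargs": {
  "motion": "0 0 0.01 -10.4;0 0 0.01 -10.4;0 0 0.01 -10.4;0 0 0.01 -10.4;0 0 0.01 -10.4;0 0 0.01 -10.4;0 0 0.01 -9.9;0 0 0 0"
}}

```text
time: 3.7
tool_pos: [658.2, -89.9, 155.7]
tcp_rot: [-3.14, -0.0, 1.541]
contact_force: [-0.2, -0.8, 0.3]
grip_width: 0.5
finger_force: 0.0
```

Request:
{"fn": "apply_moves", "kwargs": {
  "motion": "0 0.003 0.03 0;0 0 0.03 0;0 0 0.03 0;0 0 0.03 0;0 0 0.014 0;0 0 0.007 0;0 0 0.002 0;0 0 0 0"
}}

```text
time: 4.7
tool_pos: [662.4, -90.2, 14.7]
tcp_rot: [3.14, 0.0, 1.542]
contact_force: [-0.5, -0.0, 0.9]
grip_width: 0.3
finger_force: 0.0
```

Run:
```python
from h import *
p=bot.capture('side'); cv2.imwrite('pics/d.png',cv2.resize(p['img'][150:330,240:480],None,fx=3,fy=3))
```

```text
(no output)
```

View pics/d.png

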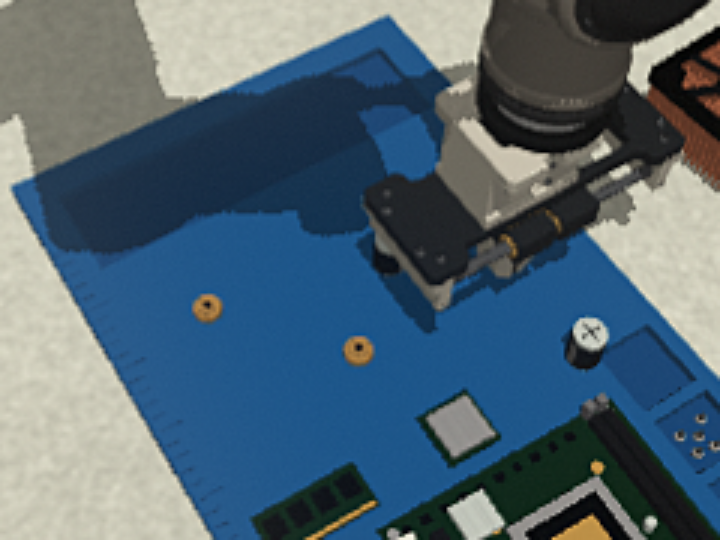

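The gripper is behind nut A, its plate passing well above cap1. Nuts B and C and the other parts are undisturbed. Lowering 2 mm and sweeping A.

Request:
{"fn": "apply_moves", "kwargs": {
  "motion": "0 0 0.002 0;0.01 0 0 0;0.01 0 0 0;0.01 0 0 0;0.01 0 0 0;0.01 0 0 0;0.01 0 0 0;0.01 0 0 0"
}}

```text
time: 5.75
tool_pos: [663.8, -19.4, 11.7]
tcp_rot: [3.142, 0.0, 1.543]
contact_force: [-0.7, 0.1, -0.5]
grip_width: 0.4
finger_force: 0.1
```

Request:
{"fn": "apply_moves", "kwargs": {
  "motion": "0.01 0 0 0;0.01 0 0 0;0.01 0 0 0;0.01 0 0 0;0.01 0 0 0;0.01 0 0 0;0.007 0 0 0;0.005 0 0 0"
}}

```text
time: 6.75
tool_pos: [665.7, 52.3, 11.7]
tcp_rot: [-3.142, 0.0, 1.543]
contact_force: [-0.2, 0.1, 0.9]
grip_width: 0.5
finger_force: 0.0
```

Request:
{"fn": "apply_moves", "kwargs": {
  "motion": "0 0 -0.02 0;0 0 -0.03 0;-0.0285 -0.02 -0.02 0;-0.0285 -0.02 0 0;-0.0285 -0.02 0 0;-0.0285 -0.02 0 0;-0.0285 -0.02 0 0;-0.0285 -0.019 0 0"
}}

```text
time: 7.75
tool_pos: [541.8, -117.1, 83.4]
tcp_rot: [3.139, 0.001, 1.542]
contact_force: [0.9, 0.1, -0.1]
grip_width: 0.4
finger_force: 0.0
```

Run:
```python
from h import *
print(bot.get_obs()['tool_pos'])
p=bot.capture('side'); cv2.imwrite('pics/e.png',cv2.resize(p['img'][150:330,240:480],None,fx=3,fy=3))
```

```text
[ 541.7764399  -117.14916033   83.40412798]
```

View pics/e.png

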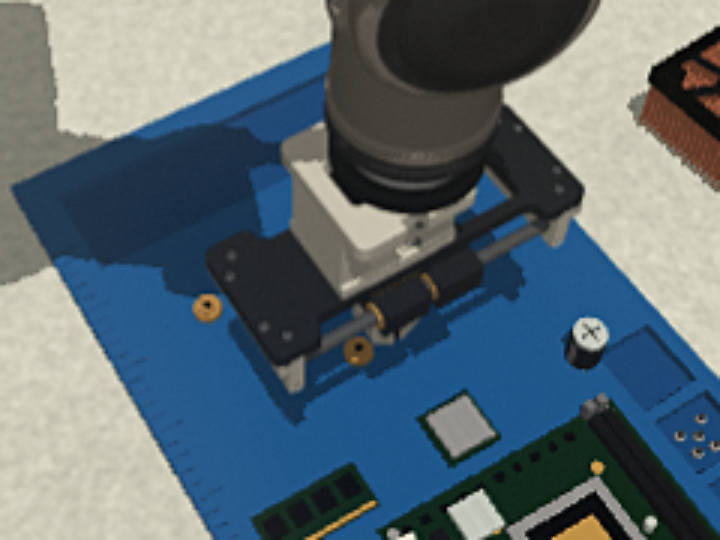

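The pocket is hidden by the arm, but B, cap2, the processor and the memory haven't moved. The measured pose puts the pushing face about 10 mm behind B, so I'll lower and sweep it.

Request:
{"fn": "apply_moves", "kwargs": {
  "motion": "0 0 0.025 0;0 0 0.025 0;0 0 0.014 0;0 0 0.007 0;0 0 0 0;0.01 0 0 0;0.01 0 0 0;0.01 0 0 0"
}}

```text
time: 8.8
tool_pos: [543.0, -84.8, 11.0]
tcp_rot: [3.141, 0.0, 1.543]
contact_force: [1.2, -0.1, 0.0]
grip_width: 0.6
finger_force: 0.1
```

Request:
{"fn": "apply_moves", "kwargs": {
  "motion": "0.01 0 0 0;0.01 0 0 0;0.01 0 0 0;0.01 0 0 0;0.01 0 0 0;0.01 0 0 0;0.01 0 0 0;0.01 0 0 0"
}}

```text
time: 9.8
tool_pos: [545.1, -5.1, 10.7]
tcp_rot: [3.142, 0.0, 1.543]
contact_force: [-0.2, 0.4, 0.0]
grip_width: 0.2
finger_force: 0.1
```

Request:
{"fn": "apply_moves", "kwargs": {
  "motion": "0.01 0 0 0;0.01 0 0 0;0.01 0 0 0;0.01 0 0 0;0.01 0 0 0;0.007 0 0 0;0.005 0 0 0;0 0 0 0"
}}

```text
time: 10.8
tool_pos: [546.8, 56.5, 10.7]
tcp_rot: [-3.142, 0.0, 1.543]
contact_force: [0.3, -0.4, -0.7]
grip_width: 0.3
finger_force: 0.0
```

Request:
{"fn": "apply_moves", "kwargs": {
  "motion": "0 0 -0.02 0;0 0 -0.03 0;-0.0256 -0.0165 -0.02 0;-0.0256 -0.0165 0 0;-0.0256 -0.0165 0 0;-0.0256 -0.0165 0 0;0 0 0 0"
}}

```text
time: 11.68
tool_pos: [477.1, -45.7, 80.8]
tcp_rot: [-3.141, 0.0, 1.54]
contact_force: [-0.1, -0.7, 0.2]
grip_width: 0.4
finger_force: 0.0
```

Request:
{"fn": "apply_moves", "kwargs": {
  "motion": "0 0 0.025 0;0 0 0.025 0;0 0 0.012 0;0 0 0.006 0;0 0 0 0;0.01 0 0 0;0.01 0 0 0;0.01 0 0 0"
}}

```text
time: 12.68
tool_pos: [479.0, -13.5, 13.1]
tcp_rot: [3.141, 0.0, 1.543]
contact_force: [0.7, 1.0, 0.1]
grip_width: 0.4
finger_force: 0.1
```

Request:
{"fn": "apply_moves", "kwargs": {
  "motion": "0.01 0 0 0;0.01 0 0 0;0.01 0 0 0;0.01 0 0 0;0.01 0 0 0;0.01 0 0 0;0.01 0 0 0;0 0 0 0"
}}

```text
time: 13.68
tool_pos: [480.8, 56.4, 12.7]
tcp_rot: [3.142, 0.0, 1.544]
contact_force: [0.2, -0.1, 0.6]
grip_width: 0.6
finger_force: 0.0
```

Request:
{"fn": "apply_moves", "kwargs": {
  "motion": "0 0 -0.03 0;0 0 -0.04 0;0 0 -0.05 0;-0.04 0 -0.03 0;-0.05 0 -0.03 0;-0.05 0 0 0;-0.05 0 0 0;-0.05 0 0 0"
}}

```text
time: 14.68
tool_pos: [473.6, -186.1, 192.9]
tcp_rot: [3.141, 0.0, 1.542]
contact_force: [-0.0, 1.2, -0.2]
grip_width: 0.6
finger_force: 0.0
```

Run:
```python
from h import *
p=bot.capture('top'); im=p['img']
cv2.imwrite('pics/f.png',cv2.resize(im[148:288,284:490],None,fx=3.8,fy=3.8,interpolation=cv2.INTER_CUBIC))
I=im.astype(int); m=((I[...,2]>I[...,0]+5)).astype(np.uint8)
m[:,:299]=0; m[:,380:]=0; m[:165]=0;m[265:]=0
n,l,st,c=cv2.connectedComponentsWithStats(m)
R=np.array([[.9996,-.0286],[.0286,.9996]])
for i in range(1,n):
    if st[i,4]>5: q=w(p,c[i],10);print(c[i].round(1),st[i,4],q.round(1),(R@(q[:2]-[565.8,-114])).round(1))
```

```text
[321.3 180.8] 36 [663.6  71.8  10. ] [ 92.5 188.5]
[363.6 203.9] 26 [601.6 -45.5  10. ] [33.8 69.5]
[319.  223.4] 39 [545.8  76.3  10. ] [-25.4 189.6]
[318.8 247.5] 36 [480.   75.5  10. ] [-91.2 187. ]
```

View pics/f.png

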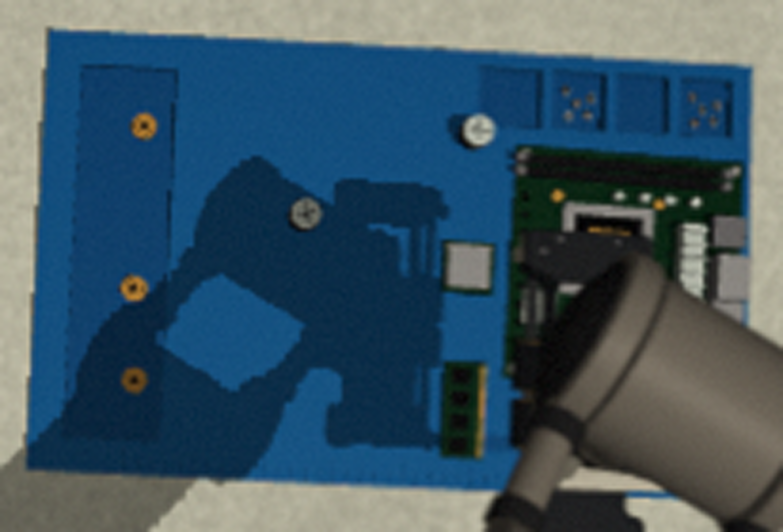

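All three nuts lie in the pocket, at crop positions (143,125), (133,288) and (133,379), which is mat y≈187–190 mm. The caps, memory and processor are where they were, and the arm is clear.

```bash
python3 -c "
from plant import bot
print(bot.close_job())"
```

```text
the job is handed in; nothing more can be done
None
```

I swept all three nuts into the long pocket with closed fingers and handed the job in; the last picture puts them at about y = 187–190 mm on the mat, with the capacitors, memory and processor where they were, but no verdict came back.

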